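Wedge a model tank engine tight in its service cradle

ROBOT

A 7-joint arm with a two-finger parallel gripper is mounted at the origin on the work surface. World frame = base frame: x ahead of the robot, y to its left, z up, the work surface at z = 0. Lengths are in m, angles in rad, forces in N, time in s.
With the tool pointing down it reaches from about 0.4 to 0.875 m from the base axis. Payload 19.3 kg.
Tool frame: the origin (TCP) lies on the centre line of the jaws, within the pads' length; the fingertips stand 14 mm ahead of it and the grasp point (between the pads) lies 5 mm behind it; y points along the fingers, x is the direction in which the jaws open and shut, and the axes are right-handed (so a half turn about y gives the same grasp; the last joint's range is limited). The gripper opens to 85 mm and grips with 20 to 120 N. Pads are 22 mm wide; open, the fingers measure 114 mm over their backs; the gripper's body (76 mm by 85 mm) begins 54 mm behind the grasp point. The pads swing forward as they close: fully open they stand 13 mm farther back than shut.
Start: joints at [1.046, 0.521, -0.036, 1.599, 0.021, 1.021, -0.113], TCP at [0.275, -0.561, 0.245] pointing down, gripper open.
Joint ranges: [-2.91, 2.91], [-0.3, 2.13], [-1.5, 1.42], [0.17, 2.43], [-1.26, 4.41], [0.16, 1.93], [-2.52, 2.52]. Speed limits (rad/s): [1.89, 1.89, 2.39, 2.39, 3.01, 3.01, 3.01].

INTERFACE

Orientations are given as [roll, pitch, yaw] about the fixed x, y, z axes, in that order (R = Rz(yaw) Ry(pitch) Rx(roll)).
In Python, from workcell import monitor, grab_frame, workorder gives the robot as it stands.
- The arm moves only by the tool drive_tool, never from a script. Its argument "steps" is one flat list of numbers, 5 for each row, row after row: the finger opening in mm, from 0 to 85.4, then the shift along the world's x, y, z in mm, then the turn about the world's z in degrees. In form: [fingers, tx, ty, tz, twist, fingers, tx, ty, tz, twist, ...]. A call has exactly 5 rows; each row shifts and turns the commanded pose from where the row before left it; what a row does not reach is not made up. A row lasts 1/12 s, in which the tool goes at most 41.7 mm and 7.16 degrees, less where a joint would pass 70% of its speed; a pose out of reach is approached as far as the arm can. A call is refused whole if a number of a shift passes 41.7 or a number of a turn 7.16, either way. A call with a gripper value outside its range is refused whole. The fingers move at their own pace and stop on an object; "grip_force" is the grip in N (left out, the last holds). Time passes only in rows, so rows that do not move let the fingers close, or fill a call up. It gives the time, the measured TCP pose, the force and the opening at its end, in the units of the state.
- monitor.observe(): the state, without advancing time (a new reading comes with each control period).
- grab_frame(name): name is "scene" or "top"; returns a dict with "frame" (400x640x3 uint8, red, green, blue), "vertical_fov" (degrees; the focal length in pixels is half the picture's height over the tangent of half this angle, whatever the lens; pixels are square), "cx", "cy" (the principal point, pixels), "k1" (the pictures are not rectified: a ray, as slopes to the right and down, at radius r is drawn at 1 + k1 r^2 times it, then the intrinsics apply), "xyz" and "orientation" of the camera in the world. Camera axes: x right, y down, z forward; pixel columns grow to the right and rows downward; lengths in m; the calibration is good to about 2 mm. A picture is of the moment at which its call begins. There is no depth.
- workorder.job_done(): hands the job in, once; it reports no verdict.
The state is a dict: "clock": time; "qpos": joint angles; "qd": joint speeds; "joint_efforts": joint torques, N m; "position": TCP position; "tool_rot": TCP orientation; "force": force on the tool from outside, world axes, zero at the start; "moment": the same for the moment, N m; "grip_width": finger opening in m.
Only numpy, scipy, OpenCV 4.12 (cv2) and the standard library are available. Lean on these libraries where they do the work, as an engineer would, in place of code of your own. Each camera call takes 0.05 s, during which the arm holds its last target. There are 200 camera calls.

TASK

First slide the black tank engine along its cradle until its buffers rest against the red end stop. Then take the yellow tapered wedge from the rack, stand it point down in the gap between the engine's flat rear and the sloping steel anvil, and tap or press it down until it is firmly tight, so that it grips on its own after you let go. Do it by feel and do not overdrive it, keep the engine level in the cradle, and leave the blue packing piece and everything else alone.

Things in the scene. Friction and masses are not known exactly. Their poses are not given: they have to be found in the camera images.
- cradle: Plywood service cradle screwed to the bench: board 370 x 110 x 12 mm, origin under its centre at bench level; x runs along it from the anvil end (-x) to the red end stop (+x), z up. The engine stands on the board (z = 12 mm) between two low aluminium guide strips with 3 mm play each side. Engine against the stop: its origin at x = +15 mm, its rear face at x = -85 mm.
- stop_face (a point): point on the face of the red end stop of the cradle (x = 115, y = 0, z = 46 mm in the cradle's frame), a pad 70 mm wide from z = 14 to 66 mm that faces the engine's buffers; stiffly sprung, 8 N per mm, 8 mm travel
- gap (a point): point on the cradle (x = -94.5, y = 0, z = 80 mm) in the mouth of the gap between engine and anvil. The anvil is a steel block 44 mm wide on a blue post, its face sloping 1 in 5 to match the wedge, 30 mm tall, top edge at z = 80 mm. It is screw-set: that edge may be anywhere at x = -102 to -108 mm, so the gap, engine on the stop, is 17 to 23 mm wide at the top. Find it by feel.
- engine: Black model tank engine with red wheels, 200 x 62 x 104 mm, about 0.6 kg, loose; origin under its middle at wheel level, x towards chimney and buffers (the cradle's +x). Rear face flat, 56 mm wide, at x = -100 mm, z 12 to 68 mm; bunker top z = 68 mm; cab from x = -55 to +3 mm, 95 mm high. Starts 5 to 9 mm short of the stop; slides with a push of 3 to 6 N at wheel level, up to 10 N if pushed high.
- chimney_top (a point): centre of the top of the engine's chimney (66 mm ahead of its origin): upright black cylinder, 20 mm across, standing 30 mm above the boiler, brass rim; can be gripped from above. The brass dome (22 mm across) is 46 mm behind it, its top 16 mm lower
- wedge: Yellow plastic wedge, 60 g, 100 mm tall, hanging point down by its head in a rack slot. Origin: centre of its lower end, z up. Blade 72 mm long, 22 mm wide (y), 14 (x -7 to +7) at the lower end to 28 mm thick at the head: flat +x face, bevelled 4 mm over its lowest 8 mm, goes to the engine, -x face slopes 1 in 5, to the anvil. In the rack its +x lies within 0.9 rad of the cradle's +x.
- wedge_head (a point): centre of the top of the wedge's head (x = -8, z = 100 mm). Head: 30 (x) x 36 (y) x 28 mm tall, gripped across y. In the rack the head's underside lies on the rack's top. The wedge first binds with its lower end 15 to 45 mm below the gap's mouth. A slow push of about 18 N straight down on the head makes it firmly tight (10 N is too little), then it holds by itself; 24 N or more may crush the engine.
- rack: Wooden rack fixed to the bench, 160 (x) x 62 (y) x 85 mm high, origin under its centre, with slots at x = -40 and +40 mm through its top; the wedge hangs in one, the packing piece in the other
- packing: Parallel packing piece with a blue head like the wedge's and an aluminium blade, hanging in the other slot; leave it there
- van: bystander: red goods van with white roof, 130 x 50 x 62 mm
- coach: bystander: green coach with grey roof, 190 x 50 x 62 mm
- oil: bystander: small amber oil bottle, 40 mm across, 100 mm tall
- paint_jar: bystander: green paint jar, 44 mm across, 50 mm tall
- driver: bystander: screwdriver lying on the bench, 170 mm
- brush: bystander: brush lying on the bench, 160 mm
- wheel_tyre: bystander: steel wheel tyre lying flat, 40 mm across
There are look-alikes about, which are no part of the job. Several things have the shape of the wedge; the one meant has the colours described above.

How it is judged:
On the way, in this order (a step that is already met when the one before it is completed fails the run):
1. the engine stands within 3 mm of the red end stop, the wedge not yet in the gap (x of engine in the frame of cradle above 0.012 m and horizontal distance between wedge and engine above 0.13 m), for 0.2 s.
2. the wedge stands point down in the gap (z of wedge in the frame of cradle below 0.072 m and x of wedge in the frame of cradle between -0.112 and -0.07 m and y of wedge in the frame of cradle between -0.014 and 0.014 m and angle between wedge's own z axis and vertical below 0.2 rad), for 0.1 s.
At the end, for the whole second after the job is handed in: The wedge stands point down in the gap (its lower end at least 8 mm below the gap's top, within 14 mm of the centre line, within 0.2 rad of upright), released, at rest and still pressing on the engine with more than 12 N; the engine is against the red stop (within 1.5 mm) and level within 0.06 rad (all of step 2 and contact force between wedge and engine above 12 N and x of engine in the frame of cradle above 0.0135 m and angle between engine's own z axis and vertical below 0.06 rad and linear speed of each of wedge, engine below 0.01 m/s); the robot touches nothing.
It fails at once if the wedge is overdriven: it presses on the engine with more than 35 N (contact force between wedge and engine above 35 N).
It fails at once if the engine is rammed against the cradle (more than 60 N) (contact force between engine and cradle above 60 N).
It fails at once if the engine is tipped or lifted (angle between engine's own z axis and vertical above 0.2 rad or z of engine in the frame of cradle above 0.03 m).
It fails at once if a bystander or the packing piece is disturbed (moved more than 25 mm) (distance of any of packing, van, coach, oil, paint_jar, driver, brush, wheel_tyre from where it was at the start of the episode above 0.025 m).
It also fails if it takes over 64 s, if anything falls off the work surface, if the arm or the gripper's body presses on something with over 40 N, if the wrist force passes 120 N, or if a joint passes its speed limit or range.

## Working session

There is one attempt and no reset: what is moved stays moved. The work goes in short steps, Python scripts to look and compute and a tool call to move; the robot and the scene stay as the last step left them, time stands still between calls to the robot, and variables do not carry over. Pictures are saved under pics/ and viewed, about 8 in all and at most 12, crops included, and the job is handed in when it is done.

Besides the shell and the picture viewer there is one more tool, called after "Call:" as a command line: name --argument value ..., lists and objects as JSON in quotes. drive_tool: Moves the arm, as the interface text tells. Its arguments: {"type":"object","properties":{"steps":{"type":"array"},"grip_force":{"type":"number"}},"required":["steps"]}

```bash
mkdir -p pics; cat > h.py <<'E'
import numpy as np, cv2
from workcell import monitor, grab_frame, workorder
from scipy.spatial.transform import Rotation as R
def rot(o):
    o=np.array(o,float)
    return o if o.shape==(3,3) else (R.from_quat(o).as_matrix() if o.size==4 else R.from_euler('xyz',o).as_matrix())
def ray(c,u,v):
    f=200/np.tan(np.radians(c['vertical_fov'])/2)
    d=np.array([(u-c['cx'])/f,(v-c['cy'])/f]); s=d.copy()
    for _ in range(30): s=d/(1+c['k1']*(s@s))
    return np.array(c['xyz']),rot(c['orientation'])@np.array([s[0],s[1],1])
def onz(c,u,v,z):
    p,d=ray(c,u,v); return p+d*(z-p[2])/d[2]
def proj(c,P):
    f=200/np.tan(np.radians(c['vertical_fov'])/2)
    q=rot(c['orientation']).T@(np.array(P)-c['xyz']); s=q[:2]/q[2]; s=s*(1+c['k1']*(s@s)); return s*f+[c['cx'],c['cy']]
def two(c1,p1,c2,p2):
    a,d=ray(c1,*p1); b,e=ray(c2,*p2)
    t=np.linalg.lstsq(np.c_[d,-e],b-a,rcond=None)[0]; x,y=a+d*t[0],b+e*t[1]
    return (x+y)/2,np.linalg.norm(x-y)
def save(c,n,box=None,k=1):
    im=c['frame'][:,:,::-1]
    if box: im=im[box[1]:box[3],box[0]:box[2]]
    cv2.imwrite('pics/'+n,cv2.resize(im,None,fx=k,fy=k,interpolation=cv2.INTER_CUBIC))
E
python3 - <<'E'
from h import *
import pickle
for n in ('scene','top'):
    c=grab_frame(n); save(c,n+'0.png'); pickle.dump(c,open(n+'.pkl','wb')); print(n,{k:v for k,v in c.items() if k!='frame'})
print(monitor.observe())
E
```

```text
scene {'vertical_fov': 55.89596507743272, 'cx': 316.89894412965265, 'cy': 203.16811019924967, 'k1': 0.0040984418773423, 'xyz': array([ 1.1034669 , -0.74861692,  0.68224623]), 'orientation': array([-2.13287467, -0.00520458,  0.65694654])}
top {'vertical_fov': 45.1077988277117, 'cx': 317.6662058859195, 'cy': 198.60878017028364, 'k1': -0.07513595838081248, 'xyz': array([ 0.38258811, -0.01142241,  1.61681389]), 'orientation': array([-3.03520571e+00, -1.75407694e-03, -1.56053043e+00])}
{'clock': 0.1, 'qpos': array([ 1.04580756,  0.52195997, -0.03633822,  1.5999443 ,  0.02120776,
        1.02108864, -0.11281207]), 'qd': array([-0.00085079, -0.00293552,  0.00021302, -0.00111701,  0.00129497,
        0.00068412,  0.00147332]), 'joint_efforts': array([ 5.85119313e-03, -9.28491068e+01,  1.98504813e+00, -3.70537090e+01,
        1.81898352e-02,  5.31131212e-03, -9.36956667e-05]), 'position': array([ 0.27439548, -0.56122909,  0.24478209]), 'tool_rot': array([-1.57086800e+00,  1.01248681e-03, -1.11601736e+00]), 'force': array([0.84320369, 0.58086527, 0.46527416]), 'moment': array([ 0.01652646,  0.00695026, -0.00563674]), 'grip_width': 0.08536663331032453}
```

View pics/scene0.png

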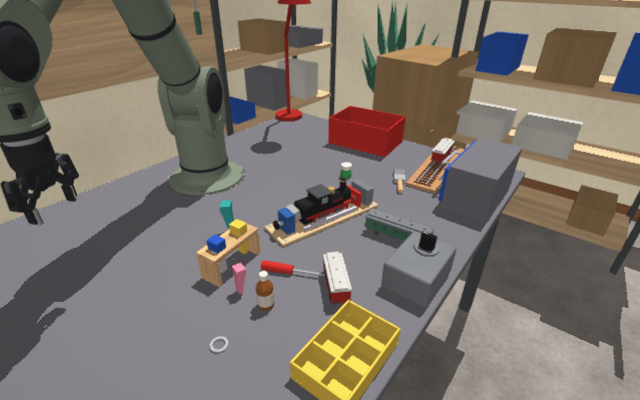

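View pics/top0.png

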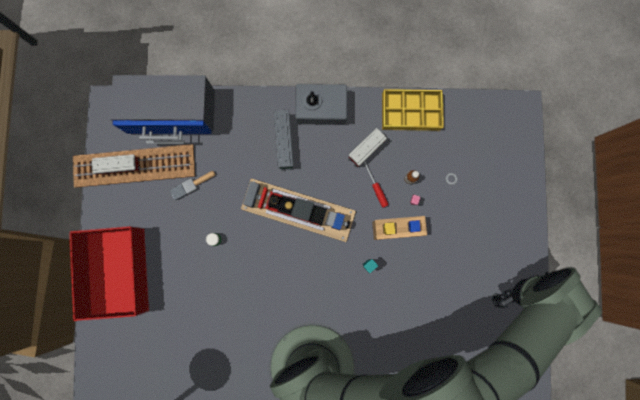

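Yellow-headed piece in the rack at top (390,228) / scene (238,229). Also a blue head (415,227) in the rack (packing), and teal (371,265) and pink (416,200) loose look-alikes. The yellow one hanging in the rack fits. I'll confirm it in one enlarged crop.

```bash
python3 - <<'E'
from h import *
import pickle
s=pickle.load(open('scene.pkl','rb'));t=pickle.load(open('top.pkl','rb'))
a=t['frame'][165:285,230:440,::-1]; b=s['frame'][150:300,190:390,::-1]
a=cv2.resize(a,(600,343),interpolation=cv2.INTER_CUBIC);b=cv2.resize(b,(800,600),interpolation=cv2.INTER_CUBIC)
cv2.imwrite('pics/a.png',cv2.resize(t['frame'][165:285,230:440,::-1],(788,450),interpolation=cv2.INTER_CUBIC)); cv2.imwrite('pics/b.png',b)
def mask(c,lo,hi,roi):
    h=cv2.cvtColor(c['frame'],cv2.COLOR_RGB2HSV); m=cv2.inRange(h,lo,hi); z=np.zeros_like(m); x0,y0,x1,y1=roi; z[y0:y1,x0:x1]=m[y0:y1,x0:x1]; return z
for n,lo,hi in (('yellow',(22,140,80),(32,255,255)),('blue',(105,140,50),(125,255,255))):
    m=mask(t,lo,hi,(370,210,435,245)); ys,xs=np.nonzero(m)
    r=cv2.minAreaRect(np.c_[xs,ys].astype(np.float32)); print(n,len(xs),xs.mean(),ys.mean(),r,onz(t,xs.mean(),ys.mean(),.113))
E
```

```text
yellow 121 389.12396694214874 228.1404958677686 ((389.5, 228.5), (11.0, 11.0), 90.0) [ 0.45267013 -0.23679943  0.113     ]
blue 100 414.12 225.78 ((414.02996826171875, 225.70997619628906), (9.899495124816895, 10.040916442871094), 81.8698959350586) [ 0.46075024 -0.31546799  0.113     ]
```

View pics/a.png

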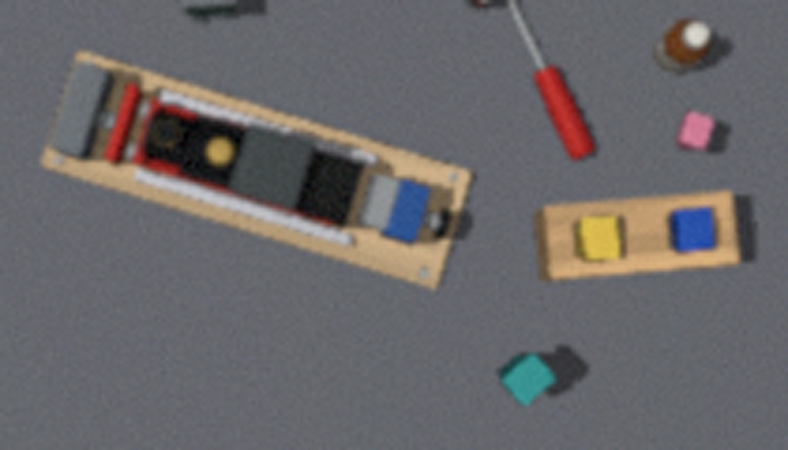

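View pics/b.png

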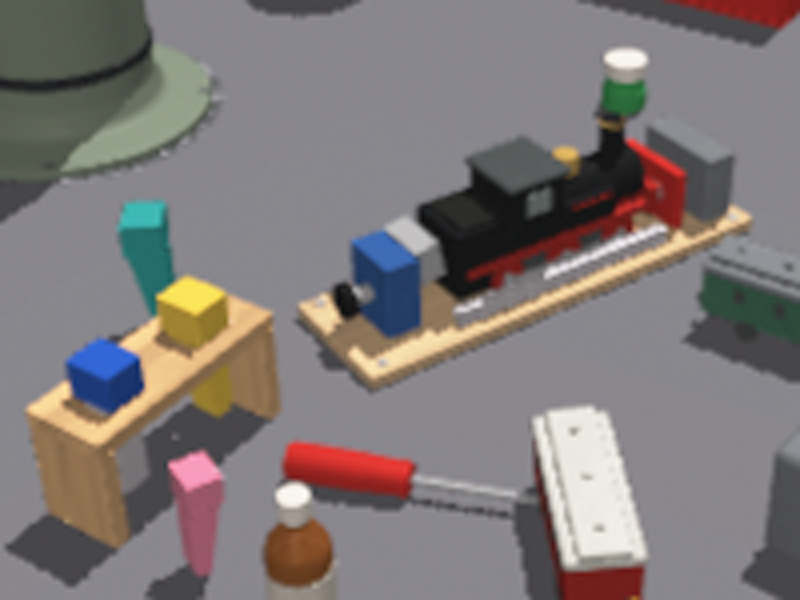

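Confirmed: the yellow head at crop (600,238) has a yellow blade hanging under the rack. The engine is in the cradle, with its chimney at crop (167,130), the red stop at left and the blue-post anvil at right. Next I'll fit the cradle frame.

```bash
cat > m.py <<'E'
from h import *
import pickle
s=pickle.load(open('scene.pkl','rb'));t=pickle.load(open('top.pkl','rb'))
A=lambda p:(p[0]/3.752+230-.4,p[1]/3.75+165-.4)
B=lambda p:(p[0]/4+190-.4,p[1]/4+150-.4)
cs=[onz(t,*A(p),.012)[:2] for p in [(82,52),(470,172),(436,290),(42,165)]]
print(np.round(cs,4),[np.linalg.norm(cs[i]-cs[i-3]) for i in range(4)])
cc=np.mean(cs,0); d=(cs[0]+cs[3]-cs[1]-cs[2]); print('cradle',cc,np.arctan2(d[1],d[0]))
# scene check of near-side corners
for p in [(375,387),(750,218),(300,310)]: print('scene corner',onz(s,*B(p),.012))
print('chimney',onz(t,*A((167,130)),.116),two(t,A((167,130)),s,B((611,117))))
print('stop top', two(t,A((124,121)),s,B((655,165))))
rs=[onz(t,*A(p),.085)[:2] for p in [(541,208),(732,192),(740,263),(548,280)]]
rs2=rs; print('rack',np.round(rs,4),[np.linalg.norm(rs[i]-rs[i-3]) for i in range(4)],np.mean(rs,0)); d=rs[0]+rs[3]-rs[1]-rs[2];print(np.arctan2(d[1],d[0]))
h=[onz(t,*A(p),.113)[:2] for p in [(579,217),(621,214),(625,258),(583,262)]]
print('head',np.round(h,4),[np.linalg.norm(h[i]-h[i-3]) for i in range(4)],np.mean(h,0)); d=h[0]+h[3]-h[1]-h[2];print(np.arctan2(d[1],d[0]))
print('head2',two(t,A((600,238)),s,B((195,297))))
E
python3 m.py
```

```text
[[ 0.6199  0.2114]
 [ 0.5154 -0.1373]
 [ 0.4102 -0.1075]
 [ 0.5176  0.2447]] [np.float64(0.3640457146579017), np.float64(0.10935937545009758), np.float64(0.36814357241692774), np.float64(0.1075637797283966)]
cradle [0.51579257 0.05282509] 1.2770796764959844
scene corner [ 0.52146051 -0.14319946  0.012     ]
scene corner [0.6175407  0.21523123 0.012     ]
scene corner [ 0.41480246 -0.10915856  0.012     ]
chimney [0.53937731 0.12412319 0.116     ] (array([0.53757111, 0.12269582, 0.12031085]), np.float64(0.003383179428981931))
stop top (array([0.55227334, 0.16630916, 0.06201901]), np.float64(0.00048359567437585325))
rack [[ 0.4793 -0.1921]
 [ 0.4944 -0.3555]
 [ 0.434  -0.3617]
 [ 0.4182 -0.1979]] [np.float64(0.16415420831325048), np.float64(0.06075988411180244), np.float64(0.16448162895996815), np.float64(0.06129592086788102)] [ 0.45648699 -0.27679612]
1.6650432534398178
head [[ 0.4703 -0.2205]
 [ 0.4731 -0.2557]
 [ 0.4364 -0.2589]
 [ 0.4328 -0.2237]] [np.float64(0.0352985066273106), np.float64(0.03680944822502332), np.float64(0.0352959706343031), np.float64(0.03761113767951861)] [ 0.4531557  -0.23971022]
1.6625000478158345
head2 (array([ 0.45354072, -0.23739154,  0.11255143]), np.float64(0.0018518154890886287))
```

Call:
drive_tool --steps '[85,13,34,0,2.4,85,13,34,0,2.4,85,13,34,0,2.4,85,13,34,0,2.4,85,13,34,0,2.4]' --grip_force 40

```text
clock: 0.52
position: [0.3396, -0.3897, 0.2451]
tool_rot: [-1.571, 0.0, -0.905]
force: [1.1, -1.2, 0.2]
grip_width: 0.085
```

Call:
drive_tool --steps '[85,13,34,0,2.4,85,13,34,0,2.4,85,13,34,0,2.4,85,13,34,0,2.4,85,13,34,0,2.4]'

```text
clock: 0.93
position: [0.4046, -0.2198, 0.2453]
tool_rot: [-1.571, 0.0, -0.695]
force: [0.7, -0.4, -1.0]
grip_width: 0.0852
```

Call:
drive_tool --steps '[85,13,34,0,2.4,85,13,34,0,2.4,85,13,34,0,2.4,85,13,34,0,2.4,85,13,34,0,2.4]'

```text
clock: 1.35
position: [0.4697, -0.0497, 0.2453]
tool_rot: [-1.571, -0.0, -0.486]
force: [1.2, -0.2, -0.1]
grip_width: 0.0847
```

Call:
drive_tool --steps '[85,13,34,0,2.4,85,13,34,0,2.4,85,13,34,0,2.4,85,13,34,0,2.4,85,0,0,0,0]'

```text
clock: 1.77
position: [0.5226, 0.0915, 0.2452]
tool_rot: [-1.567, 0.001, -0.311]
force: [-1.1, 0.7, -0.7]
grip_width: 0.0851
```

Call:
drive_tool --steps '[85,8,16,0,1.4,85,7,16,-20,0,85,0,0,-35,0,85,0,0,-35,0,85,0,0,-20,0]'

```text
clock: 2.18
position: [0.5351, 0.1163, 0.132]
tool_rot: [-1.572, 0.003, -0.295]
force: [-0.4, -0.7, -0.9]
grip_width: 0.0849
```

Call:
drive_tool --steps '[70,0,0,-15,0,50,0,0,-13,0,40,0,0,0,0,40,0,0,0,0,40,0,0,0,0]'

```text
clock: 2.6
position: [0.5368, 0.1166, 0.108]
tool_rot: [-1.57, -0.001, -0.296]
force: [-0.5, -0.0, 0.4]
grip_width: 0.04
```

```bash
python3 - <<'E'
from h import *
c=grab_frame('scene'); save(c,'c1.png',(270,120,420,250),4); o=monitor.observe(); print(o['position'],o['force'],o['grip_width'],proj(c,o['position']))
E
```

```text
[0.53696247 0.11661677 0.10821148] [ 0.51941262  0.12245185 -0.21851592] 0.04013148240498841 [341.46934903 182.86984677]
```

View pics/c1.png

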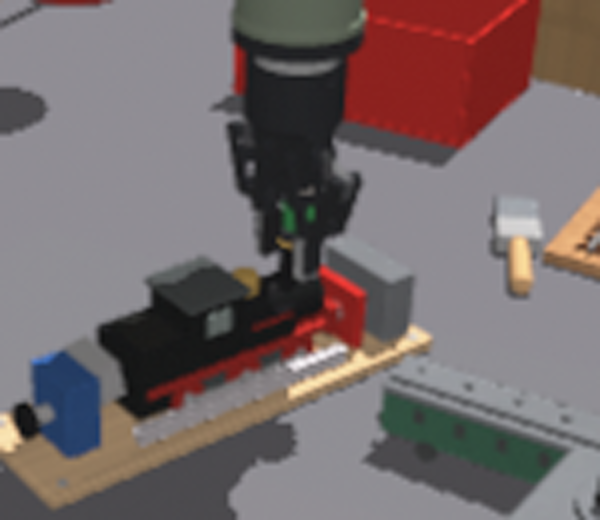

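The fingers straddle the chimney at about crop (285,240). I'll centre on it and grip.

Call:
drive_tool --steps '[40,2,6,-3,0.5,30,0,0,0,0,15,0,0,0,0,10,0,0,0,0,10,0,0,0,0]' --grip_force 30

```text
clock: 3.07
position: [0.5386, 0.123, 0.1045]
tool_rot: [-1.57, -0.0, -0.287]
force: [-0.2, 3.7, 1.9]
grip_width: 0.0188
```

Call:
drive_tool --steps '[10,0,0,0,0,10,0.3,1,0,0,10,0.3,1,0,0,10,0.3,1,0,0,10,0,0,0,0]'

```text
clock: 3.48
position: [0.5392, 0.1241, 0.1045]
tool_rot: [-1.573, 0.0, -0.288]
force: [-3.8, -5.4, 9.0]
grip_width: 0.0188
```

Call:
drive_tool --steps '[10,0.3,1,0,0,10,0.3,1,0,0,10,0.3,1,0,0,10,0,0,0,0,10,0,0,0,0]'

```text
clock: 3.9
position: [0.5402, 0.1269, 0.1044]
tool_rot: [-1.573, 0.0, -0.288]
force: [-2.8, -6.7, 8.4]
grip_width: 0.0189
```

Call:
drive_tool --steps '[10,0.3,1,0,0,10,0.3,1,0,0,10,0,0,0,0,10,0,0,0,0,10,0,0,0,0]'

```text
clock: 4.32
position: [0.5407, 0.1283, 0.1046]
tool_rot: [-1.574, -0.0, -0.289]
force: [-5.4, -9.8, 14.4]
grip_width: 0.0191
```

Call:
drive_tool --steps '[10,0.3,1,0,0,10,0.3,1,0,0,10,0,0,0,0,10,0,0,0,0,10,0,0,0,0]'

```text
clock: 4.73
position: [0.5413, 0.1304, 0.1044]
tool_rot: [-1.574, 0.0, -0.288]
force: [-3.4, -9.1, 9.4]
grip_width: 0.019
```

Call:
drive_tool --steps '[10,0.3,1,0,0,10,0.3,1,0,0,10,0,0,0,0,10,0,0,0,0,10,0,0,0,0]'

```text
clock: 5.15
position: [0.5419, 0.1316, 0.1046]
tool_rot: [-1.575, 0.0, -0.289]
force: [-5.6, -13.5, 15.3]
grip_width: 0.0187
```

Call:
drive_tool --steps '[10,0.3,1,0,0,10,0.3,1,0,0,10,0,0,0,0,10,0,0,0,0,10,0,0,0,0]'

```text
clock: 5.57
position: [0.5425, 0.1331, 0.1047]
tool_rot: [-1.576, -0.0, -0.289]
force: [-5.7, -16.3, 18.7]
grip_width: 0.0189
```

```bash
python3 - <<'E'
from h import *
c=grab_frame('scene'); save(c,'c2.png',(270,150,400,240),6); o=monitor.observe(); print(o['position'],o['force'])
E
```

```text
[0.54250751 0.13311542 0.10467187] [ -5.8502729  -16.22578606  19.11890976]
```

View pics/c2.png

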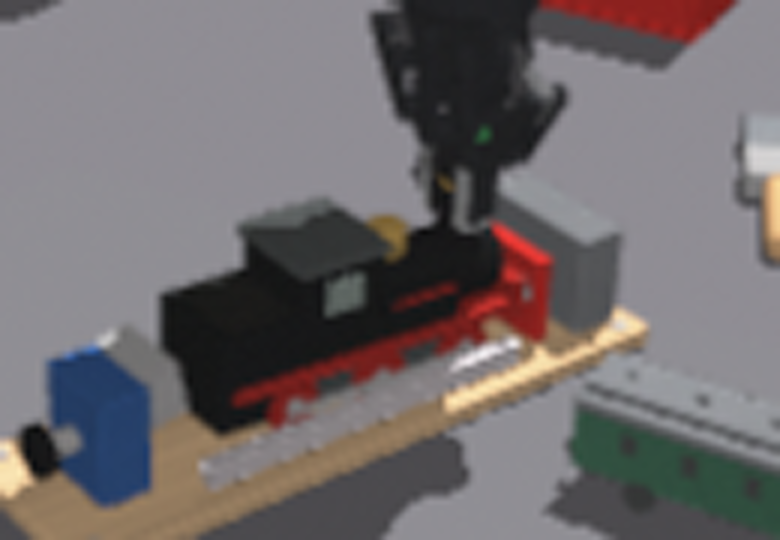

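Engine has moved ~10.5 mm and the stop resists at ~17 N: it is on the stop. I'll release and go to the wedge.

Call:
drive_tool --steps '[45,0,0,0,0,60,0,0,0,0,60,0,0,0,0,60,0,0,25,0,60,0,0,35,0]'

```text
clock: 6.03
position: [0.5412, 0.1363, 0.1626]
tool_rot: [-1.573, 0.004, -0.286]
force: [0.6, 0.1, 1.0]
grip_width: 0.0601
```

Call:
drive_tool --steps '[70,0,0,35,0,80,-5,-22,25,2,80,-8,-34,0,2,80,-8,-34,0,2,80,-8,-34,0,2]'

```text
clock: 6.45
position: [0.5133, 0.0114, 0.2247]
tool_rot: [-1.571, -0.001, -0.145]
force: [1.0, -0.2, 0.8]
grip_width: 0.0799
```

Call:
drive_tool --steps '[80,-8,-34,0,2,80,-8,-34,0,2,80,-8,-34,0,2,80,-8,-34,0,2,80,-8,-34,0,2]'

```text
clock: 6.87
position: [0.4731, -0.159, 0.2244]
tool_rot: [-1.571, -0.0, 0.029]
force: [0.6, -0.5, -0.1]
grip_width: 0.0799
```

Call:
drive_tool --steps '[80,-8,-34,0,2,80,-8,-34,0,2,80,0,0,0,0,80,0,0,0,0,80,0,0,0,0]'

```text
clock: 7.28
position: [0.4579, -0.2249, 0.2242]
tool_rot: [-1.57, -0.0, 0.097]
force: [0.4, 0.7, 0.3]
grip_width: 0.0804
```

```bash
python3 - <<'E'
from h import *
import pickle
o=monitor.observe(); print(o['position'],o['tool_rot'],o['force'])
c=grab_frame('scene'); pickle.dump(c,open('s2.pkl','wb'))
# chimney brass rim / dome: measure by mask
h=cv2.cvtColor(c['frame'],cv2.COLOR_RGB2HSV); m=cv2.inRange(h,(18,90,60),(32,255,255)); m[:, :325]=0; m[:,365:]=0; m[:160]=0; m[215:]=0
n,l,st,ce=cv2.connectedComponentsWithStats(m)
for i in range(1,n): print(st[i],ce[i])
s=pickle.load(open('scene.pkl','rb'))
h=cv2.cvtColor(s['frame'],cv2.COLOR_RGB2HSV); m=cv2.inRange(h,(18,90,60),(32,255,255)); m[:, :325]=0; m[:,365:]=0; m[:160]=0; m[215:]=0
n,l,st,ce=cv2.connectedComponentsWithStats(m)
for i in range(1,n): print('old',st[i],ce[i])
E
```

```text
[ 0.45788396 -0.22491032  0.22422088] [-1.57036579e+00 -8.61145161e-05  9.67670252e-02] [0.41045543 0.71654945 0.28344869]
[343 180   5   3  10] [344.9 180.7]
[330 187   8   7  31] [334.06451613 189.25806452]
old [340 180   6   3  13] [342.46153846 180.92307692]
old [328 187   7   8  31] [331.74193548 189.58064516]
old [356 211   1   1   1] [356. 211.]
```

```bash
python3 - <<'E'
from h import *
import pickle
c=pickle.load(open('s2.pkl','rb')); u=np.array([.282,.959])
for z,a,b in((.116,(342.46,180.92),(344.9,180.7)),(.1,(331.74,189.58),(334.06,189.26))):
    d=(onz(c,*b,z)-onz(c,*a,z))[:2]; print(d*1000, d@u*1000)
E
```

```text
[5.17759947 5.87618853] 7.095347851925274
[4.47490123 6.00967636] 7.025201773126478
```

Call:
drive_tool --steps '[80,-4.5,-13,-20,0,75,0,0,-35,0,70,0,0,-30,0,65,0,0,-20,0,60,0,0,-16,0]'

```text
clock: 7.75
position: [0.4532, -0.2367, 0.1015]
tool_rot: [-1.569, 0.001, 0.099]
force: [0.3, 0.8, -0.2]
grip_width: 0.0601
```

Call:
drive_tool --steps '[60,0,0,0,0,50,0,0,0,0,40,0,0,0,0,30,0,0,0,0,20,0,0,0,0]' --grip_force 60

```text
clock: 8.17
position: [0.4541, -0.2384, 0.1047]
tool_rot: [-1.572, -0.002, 0.097]
force: [-0.5, 2.9, 9.2]
grip_width: 0.0351
```

Call:
drive_tool --steps '[20,0,0,3,0,20,0,0,20,0,20,0,0,30,0,20,0,0,35,0,20,0,0,35,0]'

```text
clock: 8.58
position: [0.4529, -0.2382, 0.2283]
tool_rot: [-1.57, 0.0, 0.097]
force: [-0.4, -0.4, -0.4]
grip_width: 0.0349
```

Call:
drive_tool --steps '[20,0,0,15,0,20,0,0,0,0,20,0,0,0,0,20,0,0,0,0,20,0,0,0,0]'

```text
clock: 9.0
position: [0.4527, -0.2383, 0.2405]
tool_rot: [-1.57, 0.001, 0.097]
force: [0.2, -0.3, -0.8]
grip_width: 0.0349
```

```bash
python3 - <<'E'
from h import *
import pickle
o=monitor.observe(); print(o['position'],o['tool_rot'],o['force'],o['moment'],o['grip_width'])
c=grab_frame('scene'); t=grab_frame('top'); pickle.dump((c,t),open('s3.pkl','wb'))
a=cv2.resize(c['frame'][120:270,170:330,::-1],(480,450),interpolation=cv2.INTER_CUBIC)
b=cv2.resize(t['frame'][190:260,360:430,::-1],(315,315),interpolation=cv2.INTER_CUBIC); b=cv2.copyMakeBorder(b,0,135,0,0,cv2.BORDER_CONSTANT)
cv2.imwrite('pics/d.png',np.hstack([a,b])); print(proj(c,o['position']))
E
```

```text
[ 0.45274952 -0.23830786  0.24047923] [-1.57002622e+00  1.24159586e-03  9.70137176e-02] [ 0.15626532 -0.26301155 -0.78551253] [ 0.02816522 -0.01723723  0.07051163] 0.03490200885317282
[231.85872982 180.76460281]
```

View pics/d.png

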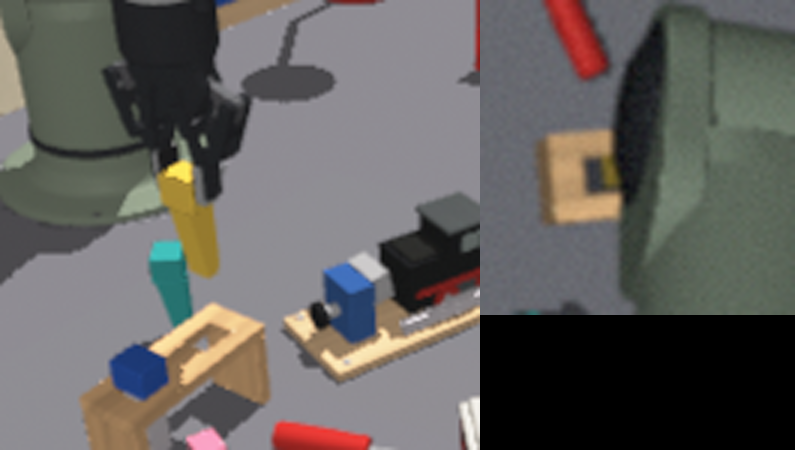

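The wedge is held and clear of the rack. I'll check its tilt and where its lower end is by projection against the yellow mask.

```bash
python3 - <<'E'
from h import *
import pickle
c,t=pickle.load(open('s3.pkl','rb'))
h=cv2.cvtColor(c['frame'],cv2.COLOR_RGB2HSV); m=cv2.inRange(h,(20,130,60),(34,255,255)); z=np.zeros_like(m); z[165:225,215:250]=m[165:225,215:250]
for y in range(174,215,4):
    xs=np.nonzero(z[y])[0]; print(y,xs.min() if len(xs) else None,xs.max() if len(xs) else None,end=' | ')
ys,xs=np.nonzero(z);print('\nlow',ys.max(),xs[ys==ys.max()])
yaw=1.571+.097; ex=np.array([np.cos(yaw),np.sin(yaw),0]); ey=np.array([-ex[1],ex[0],0])
tcp=np.array([.4527,-.2383,.2405]); o=tcp+ex*.008-[0,0,.0917]
P=lambda x,y,zz:proj(c,o+ex*x+ey*y+np.array([0,0,zz]))
for n,x,y,zz in(('b+x,-y',7,-11,0),('b+x-4,-y',3,-11,0),('b-x-y',-7,-11,0),('+x-y8',7,-11,8),('b+x+y',7,11,8),('root+x-y',7,-11,72),('root-x-y',-21,-11,72),('head-x-y top',-23,-18,100),('head+x-y bot',7,-18,72)): print(n,P(x/1e3,y/1e3,zz/1e3).round(1))
E
```

```text
174 227 232 | 178 223 233 | 182 223 233 | 186 224 234 | 190 227 240 | 194 229 240 | 198 230 241 | 202 231 241 | 206 232 242 | 210 235 241 | 214 None None | 
low 211 [237 238 239 240]
b+x,-y [243.2 210.8]
b+x-4,-y [242.2 211.6]
b-x-y [239.5 213.4]
+x-y8 [242.9 208.2]
b+x+y [236.4 205.7]
root+x-y [240.3 186.5]
root-x-y [232.5 191.3]
head-x-y top [232.7 182.2]
head+x-y bot [242.5 187.2]
```

Call:
drive_tool --steps '[20,4,22,0,-2.5,20,4,22,0,-2.5,20,4,22,0,-2.5,20,4,22,0,-2.5,20,4,22,0,-2.5]'

```text
clock: 9.52
position: [0.4731, -0.1274, 0.2408]
tool_rot: [-1.571, 0.001, -0.123]
force: [-0.1, -0.2, -0.3]
grip_width: 0.0346
```

Call:
drive_tool --steps '[20,4,22,0,-2.5,20,4,22,0,-2.5,20,4,22,0,-2.4,20,4,19,0,-2,20,0,0,0,0]'

```text
clock: 9.93
position: [0.4897, -0.0395, 0.241]
tool_rot: [-1.569, 0.001, -0.283]
force: [0.3, -0.3, -0.8]
grip_width: 0.0348
```

Call:
drive_tool --steps '[20,0,0,-20,0,20,0,0,-20,0,20,0,0,-14,0,20,0,0,0,0,20,0,0,0,0]'

```text
clock: 10.35
position: [0.4888, -0.0436, 0.1869]
tool_rot: [-1.571, 0.002, -0.285]
force: [0.6, -0.6, 0.4]
grip_width: 0.0349
```

```bash
python3 - <<'E'
from h import *
import pickle
o=monitor.observe(); print(o['position'],o['tool_rot'],o['force'],o['grip_width'])
c=grab_frame('scene'); pickle.dump(c,open('s4.pkl','wb'))
save(c,'e.png',(255,170,335,245),8)
u=np.array([.2817,.9595]); v=np.array([-.9595,.2817]); C=np.array([.5167,.0525])
W=lambda x,y,z:np.r_[C+u*x+v*y,z]
for n,p in (('eng rear top +y',(-.085,.028,.08)),('eng rear top -y',(-.085,-.028,.08)),('anvil edge -y (-105)',(-.105,-.022,.08)),('anvil edge +y',(-.105,.022,.08))): q=proj(c,W(*p)); print(n,q.round(1),((q-[255,170])*8).round())
print('tcp in cradle',(o['position'][:2]-C)@np.c_[u,v]*1e3)
E
```

```text
[ 0.48884674 -0.0435895   0.18689017] [-1.5710117   0.00177015 -0.28488029] [ 0.58363489 -0.63975831  0.41147434] 0.03485365609467287
eng rear top +y [295.8 201.4] [326. 252.]
eng rear top -y [306.3 209.7] [411. 318.]
anvil edge -y (-105) [299.5 211. ] [356. 328.]
anvil edge +y [291.3 204.4] [290. 275.]
tcp in cradle [-100.04413833   -0.34321112]
```

View pics/e.png

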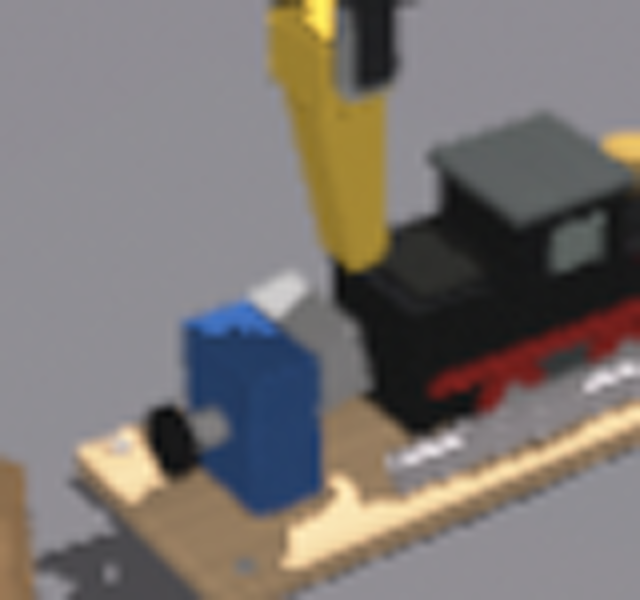

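Wedge tip hangs over the gap, at crop (360,265), between the bunker and the anvil's grey face. I'll descend by feel.

Call:
drive_tool --steps '[20,0,0,-4,0,20,0,0,-4,0,20,0,0,-4,0,20,0,0,-3,0,20,0,0,0,0]'

```text
clock: 10.82
position: [0.489, -0.0435, 0.1718]
tool_rot: [-1.571, 0.001, -0.285]
force: [-0.6, 0.2, -0.3]
grip_width: 0.0347
```

Call:
drive_tool --steps '[20,0,0,-1.5,0,20,0,0,-1.5,0,20,0,0,-1.5,0,20,0,0,-1.5,0,20,0,0,0,0]'

```text
clock: 11.23
position: [0.4891, -0.0435, 0.166]
tool_rot: [-1.571, 0.0, -0.285]
force: [-0.3, 0.0, -0.4]
grip_width: 0.0349
```

Call:
drive_tool --steps '[20,0,0,-1.5,0,20,0,0,-1.5,0,20,0,0,-1.5,0,20,0,0,-1.5,0,20,0,0,0,0]'

```text
clock: 11.65
position: [0.4891, -0.0435, 0.16]
tool_rot: [-1.571, 0.0, -0.285]
force: [0.3, 0.5, -1.1]
grip_width: 0.0347
```

Call:
drive_tool --steps '[20,0,0,-1.5,0,20,0,0,-1.5,0,20,0,0,-1.5,0,20,0,0,-1.5,0,20,0,0,0,0]'

```text
clock: 12.07
position: [0.4891, -0.0434, 0.154]
tool_rot: [-1.571, 0.0, -0.285]
force: [0.3, -0.7, -0.3]
grip_width: 0.0348
```

Call:
drive_tool --steps '[20,0,0,-1,0,20,0,0,-1,0,20,0,0,-1,0,20,0,0,-1,0,20,0,0,0,0]'

```text
clock: 12.48
position: [0.4891, -0.0435, 0.1501]
tool_rot: [-1.571, 0.0, -0.285]
force: [-0.5, -1.2, -0.2]
grip_width: 0.0349
```

Call:
drive_tool --steps '[20,0,0,-1,0,20,0,0,-1,0,20,0,0,-1,0,20,0,0,-1,0,20,0,0,0,0]'

```text
clock: 12.9
position: [0.4891, -0.0435, 0.1461]
tool_rot: [-1.571, 0.0, -0.285]
force: [0.0, -0.8, -0.6]
grip_width: 0.0353
```

Call:
drive_tool --steps '[20,0,0,-1,0,20,0,0,-1,0,20,0,0,-1,0,20,0,0,0,0,20,0,0,0,0]'

```text
clock: 13.32
position: [0.4892, -0.0435, 0.1432]
tool_rot: [-1.571, 0.0, -0.285]
force: [1.1, -0.6, -2.0]
grip_width: 0.035
```

Call:
drive_tool --steps '[20,0,0,-1,0,20,0,0,-1,0,20,0,0,-1,0,20,0,0,0,0,20,0,0,0,0]'

```text
clock: 13.73
position: [0.4895, -0.0432, 0.1403]
tool_rot: [-1.57, -0.001, -0.285]
force: [4.5, 2.4, 0.2]
grip_width: 0.0348
```

Call:
drive_tool --steps '[20,0,0,-1,0,20,0,0,-1,0,20,0,0,-0.5,0,20,0,0,0,0,20,0,0,0,0]'

```text
clock: 14.15
position: [0.4897, -0.0429, 0.1381]
tool_rot: [-1.57, -0.001, -0.285]
force: [2.3, 4.0, 5.8]
grip_width: 0.0351
```

Call:
drive_tool --steps '[20,0.3,1,0,0,20,0,0,0,0,20,0,0,-1,0,20,0,0,-0.5,0,20,0,0,0,0]'

```text
clock: 14.57
position: [0.4899, -0.0424, 0.1366]
tool_rot: [-1.571, -0.001, -0.285]
force: [1.3, 1.1, 6.8]
grip_width: 0.0347
```

Call:
drive_tool --steps '[20,0.1,0.5,0,0,20,0,0,-1,0,20,0,0,-0.5,0,20,0,0,0,0,20,0,0,0,0]'

```text
clock: 14.98
position: [0.49, -0.0421, 0.1351]
tool_rot: [-1.571, -0.001, -0.286]
force: [0.9, 0.1, 8.4]
grip_width: 0.0354
```

Call:
drive_tool --steps '[20,0,0.2,-0.8,0,20,0,0,-0.7,0,20,0,0,0,0,20,0,0,0,0,20,0,0,0,0]'

```text
clock: 15.4
position: [0.4901, -0.0419, 0.1337]
tool_rot: [-1.571, -0.001, -0.286]
force: [1.1, 1.0, 10.4]
grip_width: 0.035
```

Call:
drive_tool --steps '[20,0,0.2,-0.8,0,20,0,0,-0.7,0,20,0,0,0,0,20,0,0,0,0,20,0,0,0,0]'

```text
clock: 15.82
position: [0.4903, -0.0416, 0.1324]
tool_rot: [-1.571, -0.001, -0.285]
force: [1.7, 1.6, 12.0]
grip_width: 0.0351
```

Call:
drive_tool --steps '[45,0,0,0,0,60,0,0,0,0,60,0,0,0,0,60,0,0,15,0,60,0,0,25,0]'

```text
clock: 16.23
position: [0.4882, -0.0415, 0.1704]
tool_rot: [-1.572, 0.004, -0.285]
force: [0.2, 0.3, -1.2]
grip_width: 0.0599
```

Call:
drive_tool --steps '[30,0,0,0,0,0,0,0,0,0,0,0,0,0,0,0,0,0,0,0,0,0,0,0,0]'

```text
clock: 16.65
position: [0.4892, -0.0416, 0.1711]
tool_rot: [-1.571, 0.001, -0.285]
force: [-0.9, -0.4, 0.4]
grip_width: 0.0008
```

```bash
python3 - <<'E'
from h import *
o=monitor.observe(); print(o['position'],o['tool_rot'],o['force'],o['grip_width'])
c=grab_frame('scene'); save(c,'f.png',(255,150,355,240),7); print((proj(c,o['position'])-[255,150])*7)
E
```

```text
[ 0.48922152 -0.04157983  0.17110043] [-1.57109386e+00  1.25664042e-03 -2.85178827e-01] [-0.89734738 -0.36062045  0.40175374] 0.000772155259949104
[291.18169495 208.28969019]
```

View pics/f.png

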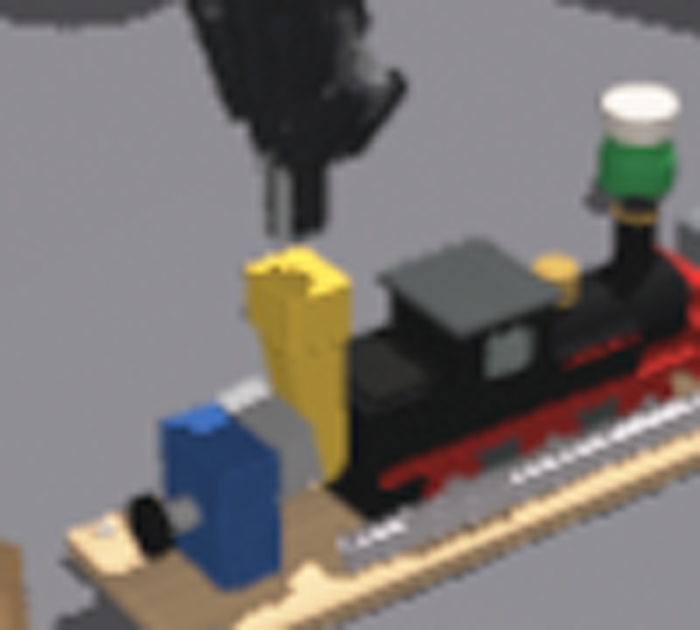

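The wedge stands by itself in the gap at crop (300,370), upright and flush on the engine's rear. The closed fingers are above its head, so I'll press down from above.

Call:
drive_tool --steps '[0,0,0,-4,0,0,0,0,-4,0,0,0,0,-3,0,0,0,0,-1,0,0,0,0,0,0]'

```text
clock: 17.12
position: [0.4894, -0.0415, 0.1593]
tool_rot: [-1.571, 0.001, -0.285]
force: [0.6, -0.0, -0.2]
grip_width: -0.0003
```

Call:
drive_tool --steps '[0,0,0,-1,0,0,0,0,-1,0,0,0,0,-1,0,0,0,0,0,0,0,0,0,0,0]'

```text
clock: 17.53
position: [0.4896, -0.0416, 0.1568]
tool_rot: [-1.571, 0.0, -0.285]
force: [-0.1, -0.3, -0.4]
grip_width: 0.0001
```

Call:
drive_tool --steps '[0,0,0,-1,0,0,0,0,-1,0,0,0,0,0,0,0,0,0,0,0,0,0,0,0,0]'

```text
clock: 17.95
position: [0.4897, -0.0416, 0.1548]
tool_rot: [-1.571, -0.0, -0.285]
force: [1.2, -0.4, 2.0]
grip_width: 0.0001
```

Call:
drive_tool --steps '[0,0,0,-1,0,0,0,0,-1,0,0,0,0,0,0,0,0,0,0,0,0,0,0,0,0]'

```text
clock: 18.37
position: [0.4904, -0.0416, 0.1534]
tool_rot: [-1.57, -0.002, -0.285]
force: [0.3, -0.5, 12.1]
grip_width: -0.0004
```

Call:
drive_tool --steps '[0,0,0,-0.5,0,0,0,0,-0.3,0,0,0,0,0,0,0,0,0,0,0,0,0,0,0,0]'

```text
clock: 18.78
position: [0.4906, -0.0415, 0.1529]
tool_rot: [-1.57, -0.002, -0.285]
force: [0.0, -0.2, 17.2]
grip_width: 0.0
```

Call:
drive_tool --steps '[0,0,0,-0.3,0,0,0,0,-0.2,0,0,0,0,0,0,0,0,0,0,0,0,0,0,0,0]'

```text
clock: 19.2
position: [0.4907, -0.0415, 0.1525]
tool_rot: [-1.57, -0.002, -0.285]
force: [-0.4, -0.5, 20.2]
grip_width: 0.0002
```

Call:
drive_tool --steps '[0,0,0,0,0,0,0,0,0,0,0,0,0,1,0,0,0,0,1.5,0,0,0,0,2,0]'

```text
clock: 19.62
position: [0.4894, -0.0416, 0.1559]
tool_rot: [-1.571, 0.001, -0.285]
force: [0.4, 0.2, 0.3]
grip_width: -0.0
```

Call:
drive_tool --steps '[0,0,0,20,0,0,0,0,30,0,0,0,0,30,0,0,0,0,0,0,0,0,0,0,0]'

```text
clock: 20.03
position: [0.4901, -0.0417, 0.2373]
tool_rot: [-1.571, -0.002, -0.286]
force: [0.4, -0.7, -1.6]
grip_width: 0.0001
```

```bash
python3 - <<'E'
from h import *
o=monitor.observe(); print(o['position'],o['force'],o['clock'])
c=grab_frame('scene'); save(c,'g.png',(255,150,385,240),6)
E
```

```text
[ 0.49013405 -0.04172265  0.23725086] [ 0.36026974 -0.68003973 -1.62430574] 20.0333
```

View pics/g.png

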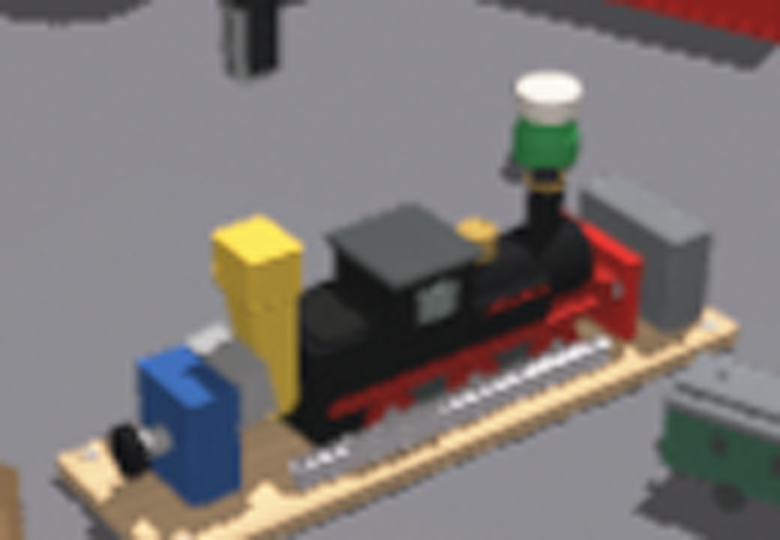

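The wedge stands upright and tight at crop (265,310), the engine is level against the red stop at (610,290), and the tool is clear. I'm handing in.

```bash
python3 -c "
from workcell import workorder; print(workorder.job_done())"
```

```text
the job is handed in; nothing more can be done
None
```

I handed the job in at about 20 s of the 64 s allowed. Every check I made passed, but no verdict is reported, and I could not measure the wedge's holding force after release.

- **Engine:** I gripped it by the chimney and slid it until the red stop pushed back with about 17 N. The camera showed it had moved about 7 mm, within the expected 5 to 9 mm.
- **Wedge:** I took the yellow wedge from the rack and lowered it into the gap. It bound about 37 mm below the mouth by my estimate. I pressed it to 12 N while gripped, let go, then pressed slowly on the head with closed fingers. The last reading was about 20 N, slightly above the 18 N target and under the 24 N limit.
- **Last checks:** After I withdrew, the picture showed the wedge upright in the gap, the engine level against the stop and the tool clear. I did not check the packing piece or the other bystanders again after the last press; none of the moves I made went near them.
- **Small disagreements:** Camera fixes differed from each other by about 2 to 3 mm, which I made up by feel. When gripping the wedge in the rack, the tool showed a brief 9 N upward force, probably the fingertips touching the rack top.

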